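Load the punch guide and hold it hard into the fence

TASK

Slide the thin steel punch all the way down the bore of the wooden punch guide, so that it stands on the stone slab, and let go of it. Then push the guide flat up against the steel fence on the slab and finish while still holding it there with one firm diagonal push, about 20 N towards the fence and 10 N down onto the slab at the same time, with nothing touching the punch so that it is free for the hammer. Leave the other things on the bench where they are.

Things in the scene. Friction and masses are not known exactly. Their poses are not given: they have to be found in the camera images.
- guide: Loose light-wood block, 0.3 kg, on the slab: 95 (x) by 100 mm (y). Origin: centre of underside. Stepped: x -12.5 to 47.5 mm is 50 mm high, flat top; x -47.5 to -12.5 mm is a flat ledge 28 mm high, ending at an upright riser (x = -12.5), for pushing down and forward. Its +x face looks to the fence. A round 23.5 mm bore, 3 mm chamfer at the mouth, goes right through at x = 17.5, y = 0.
- guide_bore (a point): Centre of the bore's mouth, in the guide's top face, 50 mm above its underside; axes as the guide.
- guide_ledge (a point): Centre of the guide's ledge, on its upper surface, 28 mm above the guide's underside and 17.5 mm in front of the riser; axes as the guide.
- slab: Fixed pale stone slab on the table, 240 mm along x, 260 mm along y, 20 mm thick. Origin: centre of its underside, on the table; its +x points to the fence. Sliding the guide over it takes about 0.6 times the load on it, so get the guide hard against the fence first and lean down after, or friction swallows the forward push.
- fence: Fixed dark steel bar along the far edge of the slab, 25 mm thick (x), 260 mm long (y), 45 mm high above the slab. Origin: centre of its underside, on the slab's upper surface; axes parallel to the slab's. Its working face, x = -12.5 mm, looks to -x, over the slab.
- punch: The thin punch: plain steel cylinder 22 mm in diameter, 90 mm tall, about 0.26 kg, standing loose on the table left of the slab. Origin: centre of its foot (slightly chamfered); z along it, up. Fully in the guide its foot is level with the guide's underside and 40 mm of it stand out of the top.
- thick_punch: The thick punch, to be left alone: steel cylinder 34 mm in diameter, 90 mm tall, standing on the table. Origin: centre of its foot.
- spool: Empty wooden thread spool, to be left alone: flanges 44 mm in diameter, 60 mm tall, standing on the table. Origin: centre of its underside.
- hammer: Hammer lying on the table right of the slab, to be left alone. Origin: under its middle.
- jar: Closed amber glass jar, 60 mm in diameter, 70 mm tall, to be left alone. Origin: centre of its underside.
- wax: Block of yellow wax 50 x 70 x 25 mm, lying on the table, to be left alone. Origin: centre of its underside.
Mind the look-alikes: they are no part of the job. Leave any blue or green look-alike of the guide alone.

How it is judged:
By the outcome, as a careful person would: the job done as asked, in the order asked, and still so for the second after the job is handed in, while the arm keeps its last pose, push and grip.
It also fails if it takes over 64 s, if anything falls off the work surface, if the arm or the gripper's body presses on something with over 40 N, if the wrist force passes 120 N, or if a joint passes its speed limit or range.

ROBOT

A 7-joint arm with a two-finger parallel gripper is mounted at the origin on the work surface. World frame = base frame: x ahead of the robot, y to its left, z up, the work surface at z = 0. Lengths are in m, angles in rad, forces in N, time in s.
With the tool pointing down it reaches from about 0.4 to 0.875 m from the base axis. Payload 19.3 kg.
Tool frame: the origin (TCP) lies midway between the tips of the shut fingers; the grasp point (between the pads) lies 19 mm behind it; z points along the fingers, y is the line along which they close (so a half turn about z gives the same grasp; the last joint's range is limited). The gripper opens to 85 mm and grips with 20 to 120 N. Pads are 22 mm wide; open, the fingers measure 114 mm over their backs; the gripper's body (76 mm by 85 mm) begins 54 mm behind the grasp point. The pads swing forward as they close: fully open they stand 13 mm farther back than shut.
Start: joints at [-1.325, 0.521, -0.036, 1.599, 0.021, 1.021, -0.113], TCP at [0.194, 0.594, 0.231] pointing down, gripper open.
Joint ranges: [-2.91, 2.91], [-0.3, 2.13], [-1.5, 1.42], [0.17, 2.43], [-1.26, 4.41], [0.16, 1.93], [-2.52, 2.52]. Speed limits (rad/s): [1.89, 1.89, 2.39, 2.39, 3.01, 3.01, 3.01].

INTERFACE

Orientations are given as [roll, pitch, yaw] about the fixed x, y, z axes, in that order (R = Rz(yaw) Ry(pitch) Rx(roll)).
In Python, from workcell import * gives the robot as it stands. The module is installed in compiled form; this text tells all that it offers.
- The arm moves only by the tool play_rows, never from a script. Its argument "deltas" is a list of rows, each a list of 7 numbers: the shift along the tool's x, y, z in units of 500 mm (1.0 is 500 mm), then the turn, a rotation vector about the tool's x, y, z in units of 120 degrees (1.0 is 120 degrees), then the closure, from 0 (fully open) to 1 (shut). A call has 1 to 10 rows; each row is the pose to reach, as a shift and turn from the pose commanded when the call began, along the tool's axes at that moment; what a row does not reach only later rows make up. A row lasts 1/10 s, in which the tool goes at most 50 mm and 8.59 degrees, less where a joint would pass 70% of its speed; a pose out of reach is approached as far as the arm can. A call with a number of a shift or a turn outside -1 to 1 is refused whole. A call with a gripper value outside its range is refused whole. The fingers move at their own pace and stop on an object; "newtons" is the grip in N (left out, the last holds). Time passes only in rows, so rows that repeat a pose let the fingers close. It gives the time, the measured TCP pose, the force, the opening and the grip force at its end, in the units of the state.
- observe(): the state, without advancing time (a new reading comes with each control period).
- grab_frame(name): name is "side" or "top"; returns the picture (480x640x3 uint8, red, green, blue); there is no depth.
- get_calibration(name): a dict with "fovy" (degrees; the focal length in pixels is half the picture's height over the tangent of half this angle, whatever the lens; pixels are square), "cx", "cy" (the principal point, pixels), "k1" (the pictures are not rectified: a ray, as slopes to the right and down, at radius r is drawn at 1 + k1 r^2 times it, then the intrinsics apply), "xyz" and "rotation" of the camera in the world. Camera axes: x right, y down, z forward; pixel columns grow to the right and rows downward; lengths in m; the calibration is good to about 2 mm. A picture is of the moment at which its call begins. get_calibration takes no time and is no camera call.
- job_done(): hands the job in; it is judged then, once.
The state is a dict: "clock": time; "qpos": joint angles; "qd": joint speeds; "joint_efforts": joint torques, N m; "position": TCP position; "tool_rot": TCP orientation; "force": force on the tool from outside, world axes, zero at the start; "moment": the same for the moment, N m; "grip_width": finger opening in m; "finger_force": force on a finger pad.
Only numpy, scipy, OpenCV 4.12 (cv2) and the standard library are available. Lean on these libraries where they do the work, as an engineer would, in place of code of your own. Each camera call takes 0.05 s, during which the arm holds its last target. There are 200 camera calls.

## Working session

There is one attempt and no reset: what is moved stays moved. The work goes in short steps, Python scripts to look and compute and a tool call to move; the robot and the scene stay as the last step left them, time stands still between calls to the robot, and variables do not carry over. Pictures are saved under pics/ and viewed, at most 10 in all, crops included, and the job is handed in when it is done.

Besides the shell and the picture viewer there is one more tool, called after "Emit:" as name(argument=value, ...) on one line, values as JSON. play_rows: Moves the arm, as the interface text tells. Its arguments: {"type":"object","properties":{"deltas":{"type":"array"},"newtons":{"type":"number"}},"required":["deltas"]}

```bash
mkdir -p pics
python3 - <<'E'
from workcell import *
import cv2
for n in("side","top"):
    cv2.imwrite(f"pics/{n}0.png",grab_frame(n)[:,:,::-1]); print(n,get_calibration(n))
print(observe())
E
```

```text
side {'fovy': 54.65622056861558, 'cx': 317.3563601014186, 'cy': 253.0255598671527, 'k1': -0.032139389727569134, 'xyz': array([ 0.09566604, -0.74236782,  0.56392072]), 'rotation': array([-2.12262408, -0.01125292, -0.48816832])}
top {'fovy': 48.725681686296625, 'cx': 319.56253537247466, 'cy': 235.57635675691932, 'k1': -0.12554107834642558, 'xyz': array([ 0.20772102, -0.01738561,  1.24200101]), 'rotation': array([-2.93254717, -0.00506735, -1.61111591])}
{'clock': 0.1, 'qpos': array([-1.32518652,  0.52197979, -0.03632614,  1.59991125,  0.02117986,
        1.021066  , -0.11280286]), 'qd': array([-6.77328565e-05, -1.36240360e-03, -1.18349804e-04, -2.73225002e-03,
       -1.41069847e-04,  7.01204518e-04,  9.70777011e-04]), 'joint_efforts': array([ 3.16310412e-03, -9.28492713e+01,  1.98404901e+00, -3.70534372e+01,
        1.81658874e-02,  5.29549739e-03,  8.03161868e-06]), 'position': array([0.1940562, 0.5938217, 0.2307817]), 'tool_rot': array([-3.14061350e+00,  4.95357608e-05,  2.82575667e+00]), 'force': array([-0.79482636,  0.74169951, -0.05609116]), 'moment': array([-0.00159811, -0.01013631,  0.0489761 ]), 'finger_force': 0.0, 'grip_width': 0.08566453673142115}
```

View pics/side0.png

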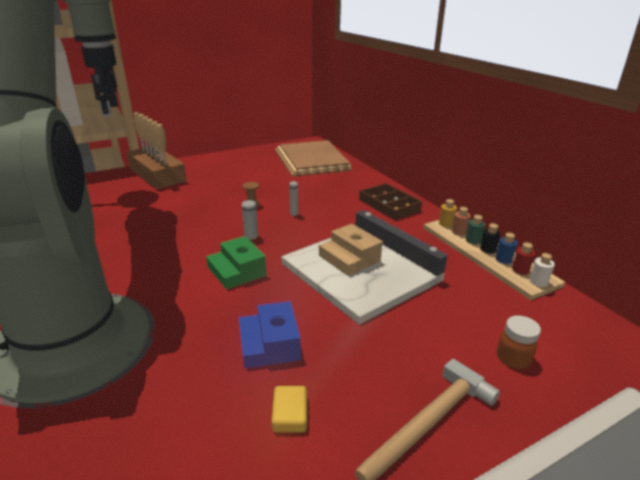

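View pics/top0.png

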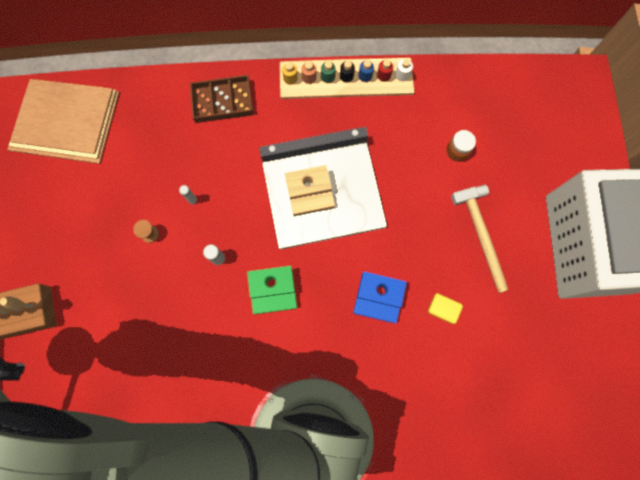

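The thin punch is at about (188,192) in the top view and (294,198) in the side view. The natural-wood guide is on the slab, top (310,190) and side (352,248), and the fence is behind it. I'll zoom in and set up helpers.

```bash
cat > h.py <<'E'
import numpy as np, cv2
from scipy.spatial.transform import Rotation as R
from workcell import *
class Cam:
    def __init__(s,n):
        c=get_calibration(n); s.f=240/np.tan(np.radians(c['fovy']/2)); s.c=np.array([c['cx'],c['cy']]); s.k=c['k1']
        s.p=np.array(c['xyz']); s.R=R.from_euler('xyz',c['rotation']).as_matrix()
        s.K=np.array([[s.f,0,s.c[0]],[0,s.f,s.c[1]],[0,0,1]]); s.d=np.array([s.k,0,0,0,0.])
    def ray(s,uv):
        q=cv2.undistortPoints(np.array(uv,float).reshape(-1,1,2),s.K,s.d).reshape(-1,2)
        return np.c_[q,np.ones(len(q))]@s.R.T
    def plane(s,uv,z):
        r=s.ray(uv); return s.p+r*((z-s.p[2])/r[:,2:])
    def px(s,P):
        q=(np.atleast_2d(P)-s.p)@s.R; q=q[:,:2]/q[:,2:]; return q*(1+s.k*(q**2).sum(1,keepdims=True))*s.f+s.c
def tri(a,ua,b,ub):
    ra=a.ray(ua)[0];rb=b.ray(ub)[0]
    t=np.linalg.lstsq(np.c_[ra,-rb],b.p-a.p,rcond=None)[0]
    x,y=a.p+ra*t[0],b.p+rb*t[1]; return (x+y)/2,np.linalg.norm(x-y)
T,S=Cam('top'),Cam('side')
E
python3 - <<'E'
import cv2,numpy as np
t=cv2.imread('pics/top0.png');s=cv2.imread('pics/side0.png')
a=cv2.resize(t[115:255,170:395],None,fx=3.5,fy=3.5,interpolation=cv2.INTER_CUBIC)
cv2.imwrite('pics/ct.png',a)
b=cv2.resize(s[170:320,250:450],None,fx=4,fy=4,interpolation=cv2.INTER_CUBIC)
cv2.imwrite('pics/cs.png',b)
E
```

```text
(no output)
```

View pics/ct.png

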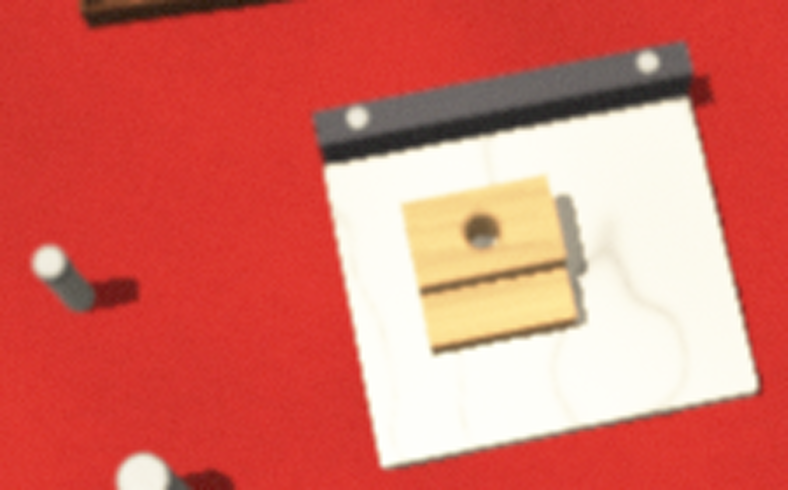

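View pics/cs.png

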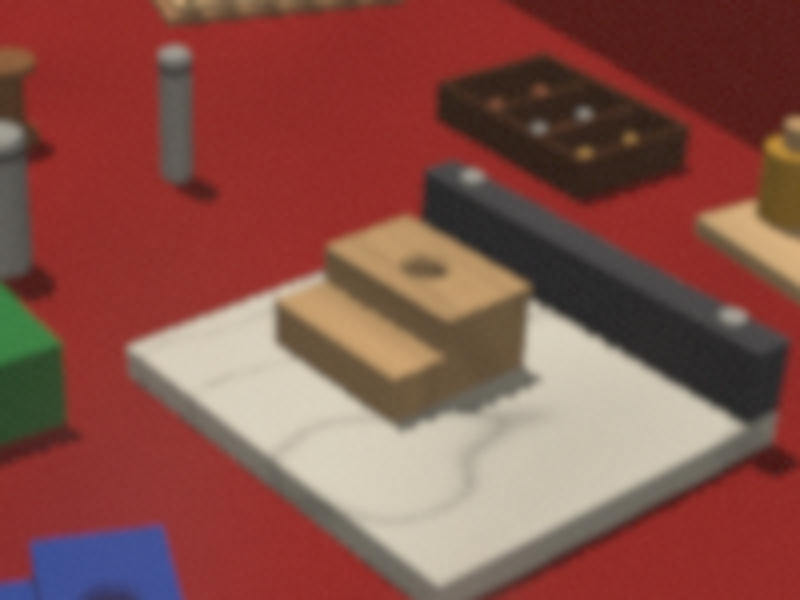

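The crops show the bore mouth at top crop (482,229) and side crop (425,267). The guide's top corners are clear, and the punch top is at (49,261) and (175,53). Next I'll triangulate.

Run:
```python
from h import *
np.set_printoptions(precision=4,suppress=True)
t=lambda x,y:np.array([170+(x+.5)/3.5-.5,115+(y+.5)/3.5-.5])
s=lambda x,y:np.array([250+(x+.5)/4-.5,170+(y+.5)/4-.5])
P={}
for n,a,b in [('punch',(49,261),(175,53)),('bore',(482,229),(425,267)),('A',(402,204),(407,215)),('B',(548,177),(531,288)),('C',(566,262),(452,322)),('D',(420,288),(327,248)),
 ('fL',(321,147),(428,205)),('slabnearL',(382,467),(128,350))]:
    P[n]=tri(T,t(*a),S,s(*b)); print(n,*P[n], 'topplane',T.plane(t(*a),P[n][0][2])[0])
# fence front bottom and top edges, on planes
e=[T.plane(t(*p),.02)[0] for p in((324,162),(690,97))]; print('fence bottom',e, np.degrees(np.arctan2(*( (e[0]-e[1])[:2]*[-1,1]))))
for n,z in(('t',.07),):
  q={k:T.plane(t(*p),z)[0] for k,p in dict(A=(402,204),B=(548,177),C=(566,262),D=(420,288),bore=(482,229)).items()}
  print(q); d=q['A']-q['B'];print(np.linalg.norm(d),np.degrees(np.arctan2(-d[0],d[1]))); d=q['A']-q['D'];print(np.linalg.norm(d),np.degrees(np.arctan2(d[1],d[0])))
print('punch .09',T.plane(t(49,261),.09),S.plane(s(175,53),.09))
# refined punch: top view blob centroid of bright face
g=cv2.imread('pics/top0.png')[180:206,174:204].astype(int); m=(g.min(2)>150); ys,xs=np.where(m); print(len(xs),xs.mean()+174,ys.mean()+180)
print(T.plane([[xs.mean()+174,ys.mean()+180]],.09))
```

```text
punch [0.5718 0.2735 0.0874] 0.0019219446501519738 topplane [0.5728 0.2733 0.0874]
bore [ 0.5875 -0.0098  0.0675] 0.0032370044282541504 topplane [ 0.5891 -0.0104  0.0675]
A [0.6071 0.0424 0.0698] 0.0016628038231653187 topplane [0.6079 0.0421 0.0698]
B [ 0.6234 -0.0556  0.0683] 0.00011817899705578495 topplane [ 0.6235 -0.0557  0.0683]
C [ 0.5654 -0.0656  0.068 ] 0.0029832119889721164 topplane [ 0.564 -0.065  0.068]
D [0.5491 0.0321 0.0679] 0.0016322777565648925 topplane [0.5499 0.0318 0.0679]
fL [0.6604 0.0993 0.0374] 0.004317758345506042 topplane [0.6625 0.0985 0.0374]
slabnearL [0.441  0.0632 0.0147] 0.0006783953046021976 topplane [0.4413 0.0631 0.0147]
fence bottom [array([0.6579, 0.0982, 0.02  ]), array([ 0.6964, -0.1597,  0.02  ])] 8.487716586426423
{'A': array([0.6078, 0.0421, 0.07  ]), 'B': array([ 0.6229, -0.0556,  0.07  ]), 'C': array([ 0.5634, -0.0649,  0.07  ]), 'D': array([0.5493, 0.0317, 0.07  ]), 'bore': array([ 0.5883, -0.0104,  0.07  ])}
0.0988239434988365 8.784724431084655
0.05937487865174735 10.053000295731247
punch .09 [[0.572  0.2726 0.09  ]] [[0.5681 0.2678 0.09  ]]
58 183.39655172413794 189.39655172413794
[[0.5715 0.2732 0.09  ]]
```

The guide's top and the punch top both check out at about 0.07 and 0.09 m. The bore is about (0.5865,-0.011), the guide yaw about 9°, and the punch about (0.571,0.273). I'll make a planning helper and move.

```bash
cat >> h.py <<'E'
np.set_printoptions(precision=4,suppress=True)
def plan(xyz,yaw=np.radians(189),cur=None):
    o=observe(); Rc=R.from_euler('xyz',o['tool_rot']); Rt=R.from_euler('xyz',[np.pi,0,yaw])
    d=Rc.inv().apply(np.array(xyz)-o['position'])/.5; w=(Rc.inv()*Rt).as_rotvec()/np.radians(120)
    print(o['clock'],'pos',o['position'],'rot',o['tool_rot'],'F',o['force'],'q',o['qpos'],'w',o['grip_width'],'\nDELTA',np.r_[d,w])
E
python3 -c "
from h import *
plan([.571,.273,.20])"
```

```text
0.1 pos [0.1941 0.5938 0.2308] rot [-3.1406  0.      2.8258] F [-0.7948  0.7417 -0.0561] q [-1.3252  0.522  -0.0363  1.5999  0.0212  1.0211 -0.1128] w 0.08566453673142115 
DELTA [-0.9159 -0.3757  0.062  -0.0005 -0.0001 -0.2258]
```

Emit:
play_rows(deltas=[[-0.092,-0.038,0.006,0,0,-0.023,0],[-0.184,-0.075,0.012,0,0,-0.045,0],[-0.275,-0.113,0.018,0,0,-0.068,0],[-0.367,-0.15,0.025,0,0,-0.09,0],[-0.458,-0.188,0.031,0,0,-0.113,0],[-0.55,-0.225,0.037,0,0,-0.135,0],[-0.641,-0.263,0.043,0,0,-0.158,0],[-0.733,-0.3,0.05,0,0,-0.18,0],[-0.825,-0.338,0.056,0,0,-0.203,0],[-0.916,-0.376,0.062,0,0,-0.226,0]])

```text
clock: 1.1
position: [0.5723, 0.2714, 0.2]
tool_rot: [-3.141, -0.0, -2.982]
force: [0.6, 0.5, -0.2]
grip_width: 0.0853
finger_force: 0.0
```

```bash
python3 -c "
from h import *
plan([.571,.273,.20])"
```

```text
1.1 pos [0.5723 0.2714 0.2   ] rot [-3.1415 -0.0004 -2.9821] F [ 0.5789  0.5469 -0.2094] q [-0.4879  0.5676 -0.0726  1.6053  0.0472  0.9709  1.1544] w 0.08525134782853161 
DELTA [ 0.0021  0.0035 -0.0001 -0.0001 -0.0002  0.0011]
```

Emit:
play_rows(deltas=[[0.002,0.003,0.07,0,0,0.001,0],[0.002,0.003,0.14,0,0,0.001,0],[0.002,0.003,0.2,0,0,0.001,0],[0.002,0.003,0.25,0,0,0.001,0],[0.002,0.003,0.28,0,0,0.001,0],[0.002,0.003,0.29,0,0,0.001,0],[0.002,0.003,0.29,0,0,0.001,0]])

```text
clock: 1.8
position: [0.5698, 0.2745, 0.0552]
tool_rot: [-3.141, -0.0, -2.986]
force: [0.2, 0.3, 0.7]
grip_width: 0.0852
finger_force: 0.0
```

Run:
```python
from h import *
plan([.571,.273,.055])
a=grab_frame('side')[:,:,::-1];b=grab_frame('top')[:,:,::-1]
r=lambda i,u,v:cv2.resize(i[v-60:v+60,u-50:u+50],None,fx=4,fy=4,interpolation=cv2.INTER_CUBIC)
cv2.imwrite('pics/g1.png',np.hstack([r(a,294,190),r(b,188,190)]))
```

```text
1.8 pos [0.5698 0.2745 0.0552] rot [-3.1414 -0.0004 -2.9861] F [0.1544 0.2604 0.7145] q [-0.4984  0.751  -0.0665  1.6964  0.0708  0.697   1.1249] w 0.08522898753451004 
DELTA [-0.0019 -0.0033  0.0005 -0.0001 -0.0002 -0.0008]
```

View pics/g1.png

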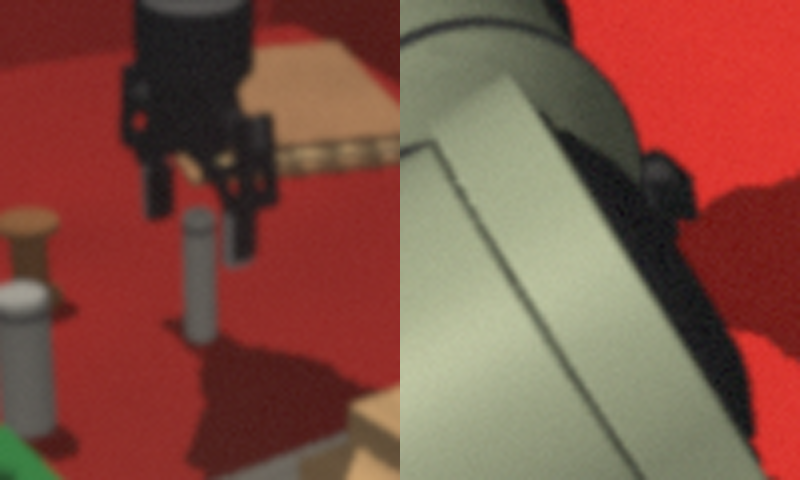

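The side view shows the punch standing between the open fingers. The top view is hidden by the arm. I'll close.

Emit:
play_rows(deltas=[[0,0,0,0,0,0,0.5],[0,0,0,0,0,0,1],[0,0,0,0,0,0,1],[0,0,0,0,0,0,1],[0,0,0,0,0,0,1],[0,0,0,0,0,0,1],[0,0,0,0,0,0,1],[0,0,0,0,0,0,1]], newtons=40)

```text
clock: 2.7
position: [0.57, 0.2745, 0.0555]
tool_rot: [3.141, 0.0, -2.986]
force: [-0.5, -0.4, 5.5]
grip_width: 0.0204
finger_force: 39.4
```

Emit:
play_rows(deltas=[[0,0,-0.03,0,0,0,1],[0,0,-0.09,0,0,0,1],[0,0,-0.15,0,0,0,1],[0,0,-0.19,0,0,0,1],[0,0,-0.2,0,0,0,1],[0,0,-0.2,0,0,0,1],[0,0,-0.2,0,0,0,1]])

```text
clock: 3.4
position: [0.5693, 0.2742, 0.1543]
tool_rot: [-3.141, -0.001, -2.986]
force: [-0.3, 0.1, -2.9]
grip_width: 0.0206
finger_force: 39.5
```

Run:
```python
from h import *
plan([.5865,-.011,.155])
```

```text
3.4 pos [0.5693 0.2742 0.1543] rot [-3.141  -0.0014 -2.986 ] F [-0.2966  0.0648 -2.8735] q [-0.4945  0.6179 -0.0721  1.6466  0.0541  0.8806  1.1385] w 0.0205663101424756 
DELTA [ 0.0544 -0.5688 -0.001  -0.0003 -0.0007 -0.0007]
```

Emit:
play_rows(deltas=[[0.003,-0.03,0,0,0,0,1],[0.009,-0.1,0,0,0,0,1],[0.016,-0.17,0,0,0,0,1],[0.023,-0.24,0,0,0,0,1],[0.03,-0.31,0,0,0,0,1],[0.036,-0.38,0,0,0,0,1],[0.043,-0.45,0,0,0,0,1],[0.05,-0.52,0,0,0,0,1],[0.054,-0.56,0,0,0,0,1],[0.054,-0.569,0,0,0,0,1]])

```text
clock: 4.4
position: [0.5864, -0.0148, 0.1544]
tool_rot: [-3.14, -0.002, -2.99]
force: [0.3, 0.0, -2.8]
grip_width: 0.0207
finger_force: 39.7
```

Emit:
play_rows(deltas=[[0,0,0,0,0,0,1],[0,0,0,0,0,0,1]])

```text
clock: 4.6
position: [0.5869, -0.01, 0.1548]
tool_rot: [3.141, -0.001, -2.985]
force: [-0.4, 0.3, -1.7]
grip_width: 0.0211
finger_force: 39.7
```

Run:
```python
from h import *
plan([.5865,-.011,.135])
a=grab_frame('side')[:,:,::-1];b=grab_frame('top')[:,:,::-1]
r=lambda i,u,v:cv2.resize(i[v-60:v+60,u-50:u+50],None,fx=4,fy=4,interpolation=cv2.INTER_CUBIC)
cv2.imwrite('pics/g2.png',np.hstack([r(a,354,210),r(b,308,190)]))
print(S.px([observe()['position']+[0,0,-.055],[.5865,-.011,.07]]))
```

```text
4.6 pos [ 0.5869 -0.01    0.1548] rot [ 3.1411 -0.0007 -2.9853] F [-0.4145  0.2539 -1.7227] q [-0.0383  0.5525 -0.0643  1.7713  0.0455  0.82    1.6029] w 0.021086648330566844 
DELTA [ 0.0011 -0.0019  0.0397  0.0002 -0.0003 -0.0004]
[[357.2279 222.9499]
 [356.5673 235.5409]]
```

View pics/g2.png

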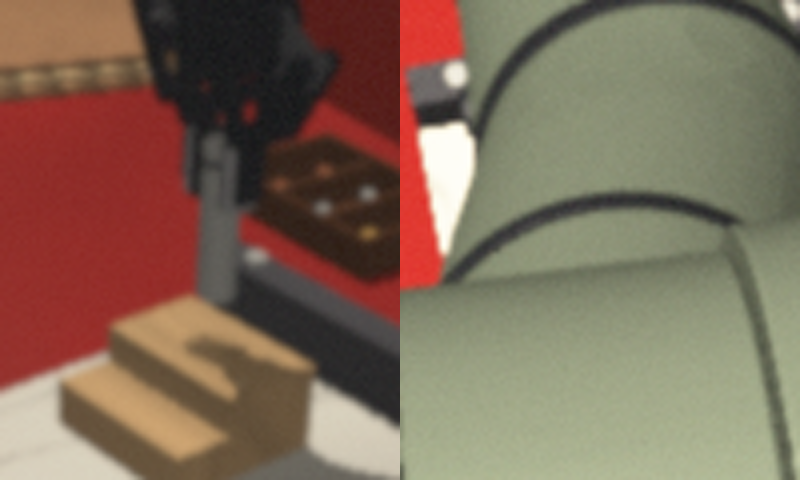

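The punch foot is at about side pixel (357.7,224), which matches the prediction within a pixel. It sits over the bore, so I'll descend carefully.

Emit:
play_rows(deltas=[[0.001,-0.002,0.02,0,0,0,1],[0.001,-0.002,0.04,0,0,0,1],[0.001,-0.002,0.052,0,0,0,1],[0.001,-0.002,0.058,0,0,0,1],[0.001,-0.002,0.061,0,0,0,1],[0.001,-0.002,0.063,0,0,0,1],[0.001,-0.002,0.063,0,0,0,1]])

```text
clock: 5.4
position: [0.5869, -0.0118, 0.1239]
tool_rot: [3.142, 0.0, -2.986]
force: [-0.9, 0.1, -3.0]
grip_width: 0.0209
finger_force: 39.7
```

Emit:
play_rows(deltas=[[0,0,0.002,0,0,0,1],[0,0,0.004,0,0,0,1],[0,0,0.006,0,0,0,1],[0,0,0.006,0,0,0,1]])

```text
clock: 5.8
position: [0.5867, -0.0117, 0.1206]
tool_rot: [3.141, -0.0, -2.986]
force: [-0.7, 1.8, -1.3]
grip_width: 0.021
finger_force: 39.5
```

Emit:
play_rows(deltas=[[0,0,0.003,0,0,0,1],[0,0,0.006,0,0,0,1],[0,0,0.009,0,0,0,1],[0,0,0.012,0,0,0,1],[0,0,0.012,0,0,0,1]])

```text
clock: 6.3
position: [0.5868, -0.0119, 0.1145]
tool_rot: [-3.142, -0.0, -2.986]
force: [-1.0, 1.2, -4.1]
grip_width: 0.0209
finger_force: 39.4
```

Emit:
play_rows(deltas=[[0,0,0.008,0,0,0,1],[0,0,0.016,0,0,0,1],[0,0,0.024,0,0,0,1],[0,0,0.032,0,0,0,1],[0,0,0.04,0,0,0,1],[0,0,0.048,0,0,0,1],[0,0,0.056,0,0,0,1],[0,0,0.064,0,0,0,1],[0,0,0.066,0,0,0,1],[0,0,0.066,0,0,0,1]])

```text
clock: 7.3
position: [0.5868, -0.0119, 0.0816]
tool_rot: [-3.142, -0.0, -2.986]
force: [0.4, 0.9, -3.5]
grip_width: 0.0206
finger_force: 39.6
```

Nearly down, so I'll creep the last 6 mm.

Emit:
play_rows(deltas=[[0,0,0.004,0,0,0,1],[0,0,0.007,0,0,0,1],[0,0,0.009,0,0,0,1],[0,0,0.01,0,0,0,1],[0,0,0.01,0,0,0,1]])

```text
clock: 7.8
position: [0.5868, -0.0119, 0.0768]
tool_rot: [-3.142, -0.0, -2.986]
force: [-0.5, 0.3, -2.1]
grip_width: 0.0208
finger_force: 39.6
```

Emit:
play_rows(deltas=[[0,0,0.002,0,0,0,1],[0,0,0.003,0,0,0,1],[0,0,0.003,0,0,0,1]])

```text
clock: 8.1
position: [0.587, -0.0119, 0.0755]
tool_rot: [-3.142, 0.0, -2.986]
force: [-1.4, 0.7, 3.6]
grip_width: 0.0207
finger_force: 40.1
```

Emit:
play_rows(deltas=[[0,0,0,0,0,0,0.7],[0,0,0,0,0,0,0.5],[0,0,0,0,0,0,0.4],[0,0,0,0,0,0,0.3],[0,0,0,0,0,0,0.3],[0,0,0,0,0,0,0.3]])

```text
clock: 8.7
position: [0.5869, -0.0119, 0.0753]
tool_rot: [-3.142, -0.0, -2.986]
force: [-0.8, -0.3, 0.1]
grip_width: 0.0601
finger_force: 0.0
```

Emit:
play_rows(deltas=[[0,0,-0.04,0,0,0,0.3],[0,0,-0.1,0,0,0,0.3],[0,0,-0.16,0,0,0,0.3],[-0.05,0,-0.2,0,0,0,0.3],[0.05,0,-0.2,0,0,0,0.3],[0.1,0,-0.2,0,0,0,1],[0.15,0,-0.2,0,0,0,1],[0.15,0,-0.2,0,0,0,1],[0.15,0,-0.2,0,0,0,1],[0.15,0,-0.2,0,0,0,1]])

```text
clock: 9.7
position: [0.5135, -0.0233, 0.1754]
tool_rot: [3.142, 0.001, -2.986]
force: [0.6, 0.1, 1.0]
grip_width: -0.0
finger_force: 0.0
```

Run:
```python
from h import *
plan([.5365,-.018,.155])
a=grab_frame('side')[:,:,::-1];b=grab_frame('top')[:,:,::-1]
r=lambda i,u,v:cv2.resize(i[v-75:v+75,u-50:u+50],None,fx=4,fy=4,interpolation=cv2.INTER_CUBIC)
cv2.imwrite('pics/s3.png',a)
cv2.imwrite('pics/g3.png',np.hstack([r(a,354,225),r(b,308,190)]))
```

```text
9.7 pos [ 0.5135 -0.0233  0.1754] rot [ 3.1416  0.0006 -2.9859] F [0.6035 0.0514 1.0145] q [-0.0157  0.4206 -0.0707  1.9438  0.0411  0.7779  1.6169] w -3.892220969905057e-05 
DELTA [-0.047   0.0033  0.0408  0.      0.0003 -0.0007]
```

View pics/g3.png

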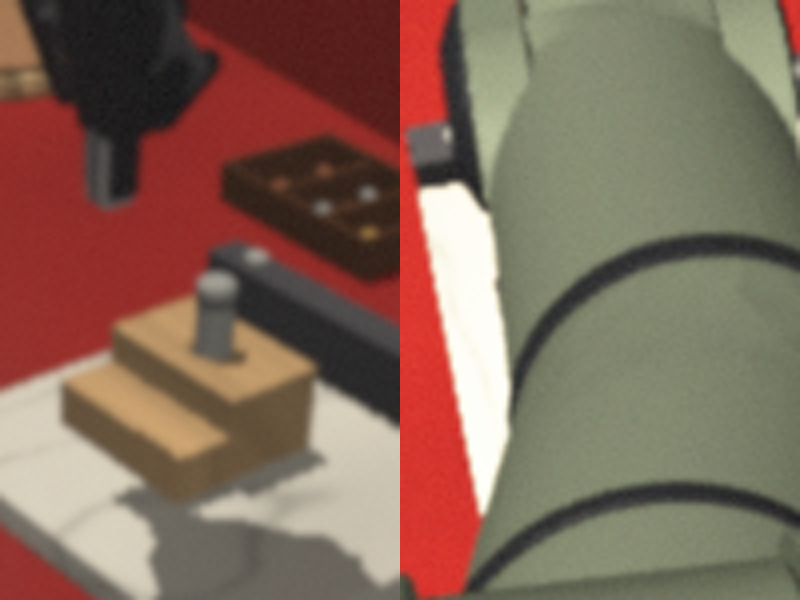

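The punch stands in the bore with about 40 mm out, and the downward motion ended in contact with the slab. The fingers are shut and clear of it. Now I'll come down behind the riser, just above the ledge.

Run:
```python
from h import *
plan([.5362,-.0187,.054])
```

```text
9.8 pos [ 0.5134 -0.0233  0.1752] rot [ 3.1415  0.0002 -2.9859] F [ 0.7395 -0.6507 -0.375 ] q [-0.0158  0.4209 -0.0706  1.944   0.041   0.7779  1.617 ] w -0.00019889208073568625 
DELTA [-0.0465  0.002   0.2424  0.      0.0001 -0.0007]
```

Emit:
play_rows(deltas=[[-0.03,0.002,0.03,0,0,0,1],[-0.045,0.002,0.08,0,0,0,1],[-0.046,0.002,0.13,0,0,0,1],[-0.046,0.002,0.17,0,0,0,1],[-0.046,0.002,0.2,0,0,0,1],[-0.046,0.002,0.22,0,0,0,1],[-0.046,0.002,0.232,0,0,0,1],[-0.046,0.002,0.238,0,0,0,1],[-0.046,0.002,0.241,0,0,0,1],[-0.046,0.002,0.241,0,0,0,1]])

```text
clock: 10.8
position: [0.5356, -0.019, 0.0551]
tool_rot: [-3.141, 0.001, -2.986]
force: [-0.3, -0.3, 0.9]
grip_width: -0.0003
finger_force: 0.0
```

Run:
```python
from h import *
plan([.5362,-.0187,.051])
a=grab_frame('side')[:,:,::-1]
cv2.imwrite('pics/g4.png',cv2.resize(a[150:300,270:450],None,fx=4,fy=4,interpolation=cv2.INTER_CUBIC))
```

```text
10.8 pos [ 0.5356 -0.019   0.0551] rot [-3.1414  0.0006 -2.9862] F [-0.3496 -0.2674  0.8726] q [-0.0324  0.6414 -0.0586  1.9602  0.0683  0.5413  1.5882] w -0.00026084074478420314 
DELTA [-0.0013  0.0003  0.0083 -0.0001  0.0003 -0.0008]
```

View pics/g4.png

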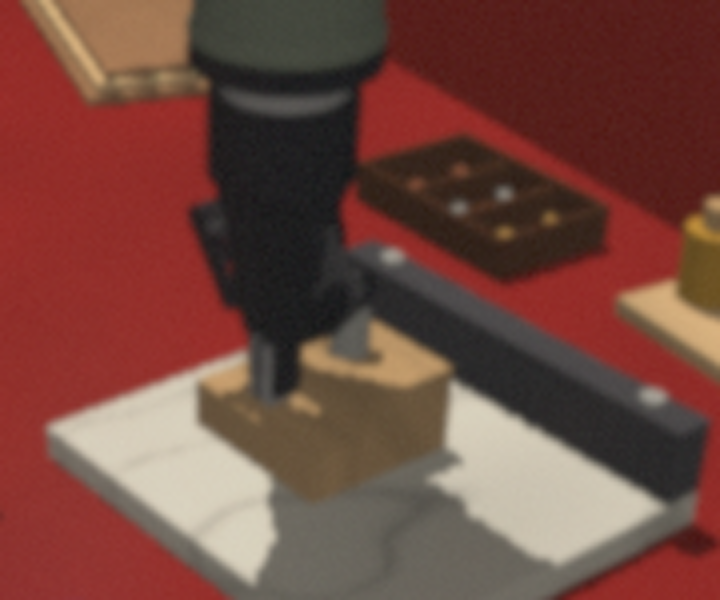

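The fingers stand over the ledge, behind the riser, with the punch clear beyond. I'll push forward gently.

Emit:
play_rows(deltas=[[0,0,0.006,0,0,0,1],[-0.01,0,0.008,0,0,0,1],[-0.016,0,0.008,0,0,0,1],[-0.022,0,0.008,0,0,0,1],[-0.03,0,0.008,0,0,0,1],[-0.038,0,0.008,0,0,0,1],[-0.046,0,0.008,0,0,0,1],[-0.054,0,0.008,0,0,0,1],[-0.06,0,0.008,0,0,0,1],[-0.06,0,0.008,0,0,0,1]])

```text
clock: 11.85
position: [0.5651, -0.0143, 0.0507]
tool_rot: [-3.142, -0.0, -2.986]
force: [-1.3, -1.1, -0.6]
grip_width: -0.0001
finger_force: 0.5
```

Emit:
play_rows(deltas=[[-0.008,0,0,0,0,0,1],[-0.016,0,0,0,0,0,1],[-0.024,0,0,0,0,0,1],[-0.032,0,0,0,0,0,1],[-0.04,0,0,0,0,0,1],[-0.046,0,0,0,0,0,1],[-0.05,0,0,0,0,0,1],[-0.05,0,0,0,0,0,1]])

```text
clock: 12.65
position: [0.5901, -0.0103, 0.0508]
tool_rot: [3.142, 0.001, -2.986]
force: [-0.3, -1.0, -0.0]
grip_width: -0.0
finger_force: 0.0
```

Emit:
play_rows(deltas=[[-0.005,0,0,0,0,0,1],[-0.01,0,0,0,0,0,1],[-0.014,0,0,0,0,0,1],[-0.016,0,0,0,0,0,1]])

```text
clock: 13.05
position: [0.5969, -0.0096, 0.0508]
tool_rot: [-3.141, -0.002, -2.986]
force: [-11.8, -3.4, 7.6]
grip_width: 0.0001
finger_force: 5.9
```

Emit:
play_rows(deltas=[[-0.002,0,0,0,0,0,1],[-0.004,0,0,0,0,0,1]])

```text
clock: 13.25
position: [0.597, -0.0097, 0.0506]
tool_rot: [-3.141, -0.006, -2.987]
force: [-25.6, -4.0, 21.5]
grip_width: 0.0002
finger_force: 13.3
```

Emit:
play_rows(deltas=[[-0.002,0,0,0,0,0,1],[-0.004,0,0,0,0,0,1]])

```text
clock: 13.45
position: [0.597, -0.0096, 0.0503]
tool_rot: [-3.141, -0.01, -2.987]
force: [-37.4, -6.0, 19.7]
grip_width: -0.0003
finger_force: 18.5
```

Emit:
play_rows(deltas=[[0.002,0,0,0,0,0,1],[0.005,0,0,0,0,0,1],[0.005,0,0,0,0,0,1],[0.005,0,0,0,0,0,1]])

```text
clock: 13.85
position: [0.5969, -0.0097, 0.0503]
tool_rot: [-3.141, -0.005, -2.987]
force: [-15.4, -2.9, 6.4]
grip_width: -0.0004
finger_force: 7.8
```

Run:
```python
from h import *
plan([.5362,-.0187,.051])
b=grab_frame('top')[:,:,::-1]
a=grab_frame('side')[:,:,::-1]
r=lambda i,u,v,w:cv2.resize(i[v-70:v+70,u-w:u+w],None,fx=4,fy=4,interpolation=cv2.INTER_CUBIC)
cv2.imwrite('pics/g5.png',np.hstack([r(a,370,230,60),r(b,308,160,40)]))
```

```text
13.85 pos [ 0.5969 -0.0097  0.0503] rot [-3.1414 -0.0046 -2.9866] F [-15.3666  -2.9081   6.4127] q [-0.0446  0.7182 -0.0562  1.7939  0.0633  0.6358  1.5877] w -0.00041694116267684367 
DELTA [ 0.1228  0.0009 -0.0009 -0.0001 -0.0022 -0.001 ]
```

View pics/g5.png

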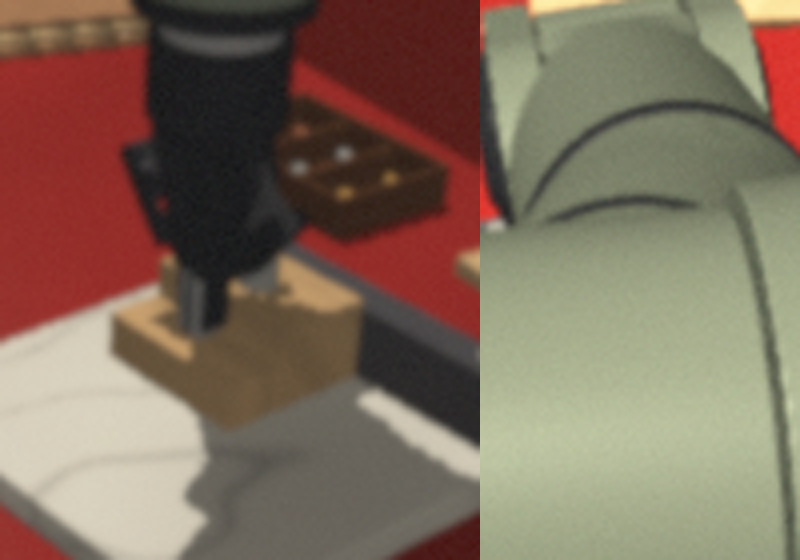

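The guide is flat against the fence and the punch still stands in the bore. The push is now about 16 N forward and 6 N down. I'll lean down to seat the tips on the ledge, then trim the forces.

Emit:
play_rows(deltas=[[0.001,0,0.002,0,0,0,1],[0.001,0,0.003,0,0,0,1],[0.001,0,0.003,0,0,0,1]])

```text
clock: 14.25
position: [0.5969, -0.0095, 0.0491]
tool_rot: [-3.141, -0.004, -2.987]
force: [-14.8, -2.8, 8.4]
grip_width: 0.0003
finger_force: 7.2
```

Emit:
play_rows(deltas=[[0,0,0.001,0,0,0,1],[0,0,0.001,0,0,0,1],[0,0,0.001,0,0,0,1]])

```text
clock: 14.55
position: [0.5969, -0.0094, 0.0486]
tool_rot: [-3.142, -0.004, -2.986]
force: [-14.6, -2.1, 9.6]
grip_width: -0.0001
finger_force: 7.4
```

Emit:
play_rows(deltas=[[0,0,0.001,0,0,0,1],[0,0,0.001,0,0,0,1],[0,0,0.001,0,0,0,1]])

```text
clock: 14.85
position: [0.5969, -0.0094, 0.0481]
tool_rot: [-3.142, -0.004, -2.986]
force: [-15.2, -2.0, 11.2]
grip_width: -0.0003
finger_force: 8.8
```

Emit:
play_rows(deltas=[[0,0,0.001,0,0,0,1],[0,0,0.001,0,0,0,1],[0,0,0.001,0,0,0,1]])

```text
clock: 15.15
position: [0.5969, -0.0094, 0.0481]
tool_rot: [-3.142, -0.003, -2.986]
force: [-18.0, -1.6, 19.5]
grip_width: 0.0002
finger_force: 13.5
```

The tips are seated on the ledge at z = 0.048. Now I'll trim.

Emit:
play_rows(deltas=[[-0.001,0,-0.001,0,0,0,1],[-0.001,0,-0.001,0,0,0,1],[-0.001,0,-0.001,0,0,0,1]])

```text
clock: 15.45
position: [0.5969, -0.0094, 0.0481]
tool_rot: [-3.142, -0.005, -2.986]
force: [-17.9, -2.0, 12.7]
grip_width: -0.0001
finger_force: 12.1
```

Emit:
play_rows(deltas=[[-0.001,0,-0.0005,0,0,0,1],[-0.001,0,-0.0005,0,0,0,1],[-0.001,0,-0.0005,0,0,0,1]])

```text
clock: 15.75
position: [0.5969, -0.0094, 0.0481]
tool_rot: [3.142, -0.006, -2.986]
force: [-19.8, -2.5, 11.9]
grip_width: -0.0002
finger_force: 12.6
```

Emit:
play_rows(deltas=[[0,0,0,0,0,0,1],[0,0,0,0,0,0,1],[0,0,0,0,0,0,1]])

```text
clock: 16.05
position: [0.5969, -0.0094, 0.0481]
tool_rot: [3.142, -0.006, -2.987]
force: [-19.6, -2.6, 11.3]
grip_width: 0.0003
finger_force: 12.6
```

Run:
```python
from h import *
a=grab_frame('side')[:,:,::-1]
c=a[190:285,330:450]; c=cv2.convertScaleAbs(c,alpha=1.7)
cv2.imwrite('pics/g6.png',cv2.resize(c,None,fx=6,fy=6,interpolation=cv2.INTER_CUBIC))
print(observe()['force'])
```

```text
[-20.3191  -1.9165  11.8781]
```

View pics/g6.png

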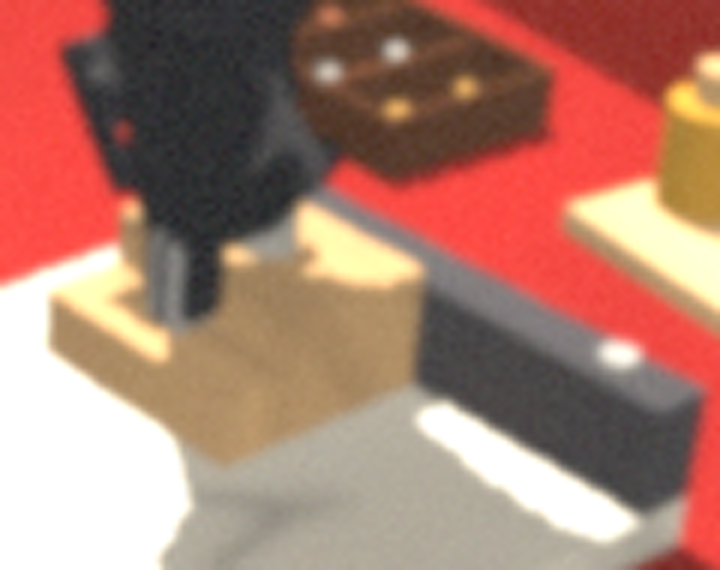

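The guide's face is flush with the fence, with its bottom corner at (418,385) on the fence foot. The punch still stands in the bore. One tiny trim, then I'll hand in.

Emit:
play_rows(deltas=[[0,0,-0.0005,0,0,0,1],[0,0,-0.0005,0,0,0,1],[0,0,-0.0005,0,0,0,1],[0,0,-0.0005,0,0,0,1]])

```text
clock: 16.5
position: [0.5969, -0.0094, 0.0482]
tool_rot: [3.142, -0.006, -2.986]
force: [-17.2, -2.1, 7.0]
grip_width: 0.0002
finger_force: 10.9
```

Emit:
play_rows(deltas=[[-0.0005,0,0.0003,0,0,0,1],[-0.0005,0,0.0003,0,0,0,1],[-0.0005,0,0.0003,0,0,0,1],[-0.0005,0,0.0003,0,0,0,1]])

```text
clock: 16.9
position: [0.5969, -0.0094, 0.0482]
tool_rot: [3.142, -0.006, -2.986]
force: [-21.2, -2.3, 11.2]
grip_width: 0.0001
finger_force: 12.9
```

```bash
python3 -c "
from workcell import *
print(observe()['force']); print(job_done())"
```

```text
[-21.15189129  -2.26570359  11.24754112]
the job is handed in; nothing more can be done
None
```

Job handed in at 16.9 s: the punch is down the bore and released, and the guide is held flush against the fence at about 21 N forward and 11 N down; the gripper hid the punch's top in the last picture, so I couldn't see that nothing touches it, though by the given sizes it should be about 10 mm clear.

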